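# Hold the torch to the jack panel

### The arm

A 6-joint arm with a two-finger parallel gripper is mounted at the origin on the work surface. World frame = base frame: x ahead of the robot, y to its left, z up, the work surface at z = 0. Lengths are in m, angles in rad, forces in N, time in s.
With the tool pointing down it reaches from about 0.35 to 0.85 m from the base axis. Payload 8.1 kg.
Tool frame: the origin (TCP) lies at the centre of the arm's flange, where the gripper is bolted on; the fingertips stand 186 mm ahead of it and the grasp point (between the pads) lies 167 mm ahead of it; z points along the fingers, y is the line along which they close (so a half turn about z gives the same grasp; the last joint's range is limited). The gripper opens to 93 mm and grips with 3 to 60 N. Pads are 15 mm wide; open, the fingers measure 128 mm over their backs; the gripper's body (75 mm by 188 mm) begins 65 mm behind the grasp point.
Start: joints at [-1.38, 0.13, 1.488, -0, 1.523, -0.085], TCP at [0.163, -0.577, 0.405] pointing down, gripper open.
Joint ranges: [-2.96, 2.96], [-0.89, 2.26], [0.02, 2.5], [-1.34, 4.48], [0, 2.73], [-2.66, 2.66]. Speed limits (rad/s): [2.39, 2.39, 2.79, 3.14, 3.14, 3.14].

### API

Orientations are given as a rotation vector (axis times angle).
In Python, from plant import read_state, read_camera, camera_params, robot gives the robot as it stands.
- The arm moves only by the tool carry_out, never from a script. Its argument "targets" is a list of rows, each an object of numbers: "hand": the opening in per cent of the stroke, from 0 (shut) to 100 (fully open); "x", "y", "z": the shift along the tool's x, y, z in m; "ax", "ay", "az": the turn, a rotation vector about the tool's x, y, z in rad. In form: [{"hand": .., "x": .., "y": .., "z": .., "ax": .., "ay": .., "az": ..}, ...]. A call has 1 to 8 rows; each row is the pose to reach, as a shift and turn from the pose commanded when the call began, along the tool's axes at that moment; what a row does not reach only later rows make up. A row lasts 1/8 s, in which the tool goes at most 62.5 mm and 10.7 degrees, less where a joint would pass 70% of its speed; a pose out of reach is approached as far as the arm can. A call with a gripper value outside its range is refused whole. The fingers move at their own pace and stop on an object; "newtons" is the grip in N (left out, the last holds). Time passes only in rows, so rows that repeat a pose let the fingers close. It gives the time, the measured TCP pose, the force, the opening and the grip force at its end, in the units of the state.
- read_state(): the state, without advancing time (a new reading comes with each control period).
- read_camera(name): name is "side" or "top"; returns (picture, depth): 480x640x3 uint8, blue, green, red; 480x640 float32, m along the optical axis (not along the pixel's ray), 0 where there is no reading.
- camera_params(name): a dict with "fx", "fy", "cx", "cy" (pixels), "k1" (the pictures are not rectified: a ray, as slopes to the right and down, at radius r is drawn at 1 + k1 r^2 times it, then the intrinsics apply), "position" and "rotation" of the camera in the world. Camera axes: x right, y up, looking along -z (the intrinsics and any distortion apply to the point x, -y, -z); pixel columns grow to the right and rows downward; lengths in m; the calibration is good to about 2 mm. A picture is of the moment at which its call begins. camera_params takes no time and is no camera call.
- robot.close_job(): hands the job in; it is judged then, once.
The state is a dict: "t": time; "q": joint angles; "dq": joint speeds; "joint_torque": joint torques, N m; "tool_pos": TCP position; "orientation": TCP orientation; "force": force on the tool from outside, world axes, zero at the start; "wrist_torque": the same for the moment, N m; "opening": finger opening in m; "gripper_force": force on a finger pad.
Only numpy, scipy, OpenCV 4.12 (cv2) and the standard library are available. Lean on these libraries where they do the work, as an engineer would, in place of code of your own. Each camera call takes 0.05 s, during which the arm holds its last target. There are 200 camera calls.

### The job

A plug tip has snapped off in the red-ringed socket of the sloping jack panel and needs looking at. Draw the yellow torch up out of its holder, tilt it to match the slope and finish while holding it still in the air, shining straight and squarely into the red-ringed socket with the lens about 11 cm from it. Do not touch the panel with the torch and leave everything else where it is.

Things in the scene. Friction and masses are not known exactly. Their poses are not given: they have to be found in the camera images.
- torch: yellow plastic torch, 150 mm long, about 0.14 kg, standing lens down in its holder. Head 44 mm across for the first 32 mm from the lens, tapering to the round 30 mm barrel, which runs from 48 mm to the flat tail at 150 mm. Origin: centre of the lens face; its z axis runs from lens to tail, so the beam leaves along -z.
- holder: grey plastic cup fixed to the shelf that the torch stands in, 58 mm across (foot 68 mm), rim 66 mm above the shelf, bore 50 mm, inner floor 6 mm above the shelf, so that the torch stands with 90 mm above the rim. Origin: centre of its underside.
- panel: fixed blue jack panel, a slab 250 mm wide, 150 mm up the slope and 36 mm thick on a steel stand, highest edge 133 mm above the shelf; its dark face slopes, the face's normal leaning 40 degrees from vertical, towards the robot side (the panel's own -x). Eight round sockets in two rows of four, 55 mm apart along a row, the rows 64 mm apart. Origin: centre of the stand's underside.
- socket (a point): centre of the red-ringed socket (red ring 48 mm across, its centre 64 mm above the shelf) on the panel's face, in the lower row, second from the panel's own +y end (the left end seen from the robot). Its z axis is the face's normal, pointing out of the face; x points up the slope, y along the row.
- canister: screw-top aluminium canister, 72 mm across, 97 tall (bystander). Origin: on its underside.
- tape: red steel tape measure lying flat, 70 x 66 mm, 34 high (bystander). Origin: on its underside.
- clutch: black plastic mic stand clutch, upright ribbed barrel 38 mm across, 74 high (bystander). Origin: on its underside.
- counterweight: small dark cast-iron boom counterweight, disc 68 mm across, 45 high, with a thumbscrew at its side (bystander). Origin: on its underside.
- di_box: green steel signal box, 100 x 75 mm, 45 high (bystander). Origin: on its underside.
- screwdriver: screwdriver lying flat (bystander). Origin: on its underside.

How it is judged:
By the outcome, as a careful person would: the job done as asked, in the order asked, and still so for the second after the job is handed in, while the arm keeps its last pose, push and grip.
It also fails if it takes over 35 s, if anything falls off the work surface, if the arm or the gripper's body presses on something with over 40 N, if the wrist force passes 120 N, or if a joint passes its speed limit or range.

## Working session

There is one attempt and no reset: what is moved stays moved. The work goes in short steps, Python scripts to look and compute and a tool call to move; the robot and the scene stay as the last step left them, time stands still between calls to the robot, and variables do not carry over. Pictures are saved under pics/ and viewed, at most 10 in all, crops included, and the job is handed in when it is done.

Besides the shell and the picture viewer there is one more tool, called after "Emit:" as a command line: name --argument value ..., lists and objects as JSON in quotes. carry_out: Moves the arm, as the interface text tells. Its arguments: {"type":"object","properties":{"targets":{"type":"array","items":{"type":"object","properties":{"hand":{"type":"number"},"x":{"type":"number"},"y":{"type":"number"},"z":{"type":"number"},"ax":{"type":"number"},"ay":{"type":"number"},"az":{"type":"number"}}}},"newtons":{"type":"number"}},"required":["targets"]}

```bash
mkdir -p pics; ls; cat > h.py <<'E'
import numpy as np, cv2
from plant import read_state, read_camera, camera_params, robot
from scipy.spatial.transform import Rotation as R
def cloud(name, img_d=None):
    im,d=img_d if img_d else read_camera(name)
    p=camera_params(name)
    v,u=np.mgrid[0:480,0:640].astype(np.float64)
    K=np.array([[p['fx'],0,p['cx']],[0,p['fy'],p['cy']],[0,0,1]])
    s=cv2.undistortPoints(np.stack([u.ravel(),v.ravel()],1)[:,None],K,np.array([p['k1'],0,0,0.]))[:,0]
    D=d.ravel()[:,None]
    c=np.hstack([s,np.ones((len(s),1))])*D*[1,-1,-1]
    Rm=np.array(p['rotation']); Rm=Rm if Rm.shape==(3,3) else R.from_rotvec(Rm).as_matrix()
    W=c@Rm.T+np.array(p['position'])
    W[D[:,0]==0]=np.nan
    return im,W.reshape(480,640,3)
E
python3 - <<'E'
from h import *
for n in('side','top'):
    print(camera_params(n))
    im,W=cloud(n); cv2.imwrite(f'pics/{n}0.png',im); np.savez(f'{n}0.npz',im=im,W=W)
print(read_state())
E
```

```text
pics
{'fx': 504.46212255928486, 'fy': 504.46212255928486, 'cx': 327.0928901568858, 'cy': 238.53159643542938, 'k1': -0.05895521620382212, 'position': array([0.56020075, 0.94156577, 0.84757436]), 'rotation': array([ 0.02056433, -1.32506147, -2.77639362])}
{'fx': 566.2610814475466, 'fy': 566.2610814475466, 'cx': 325.1322803297751, 'cy': 236.70839008966183, 'k1': 0.06171331374938611, 'position': array([ 0.27139542, -0.01982335,  1.57481354]), 'rotation': array([ 0.17610849, -0.18270013, -1.55754575])}
{'t': 0.1, 'q': array([-1.38036778e+00,  1.31066318e-01,  1.48916943e+00,  4.28644063e-05,
        1.52300122e+00, -8.53745394e-02]), 'dq': array([ 0.00065795, -0.00102722, -0.00118645,  0.00038846,  0.00111909,
       -0.00242465]), 'joint_torque': array([ 1.27750485e-03, -5.61342001e+01, -4.93096304e+01,  7.70896976e-02,
        2.91710364e-02, -5.70134011e-05]), 'tool_pos': array([ 0.16339666, -0.57710771,  0.40380416]), 'orientation': array([-3.11014015e+00, -4.31629401e-01,  6.84137863e-05]), 'force': array([-0.11534494, -0.19490137,  0.16087641]), 'wrist_torque': array([ 0.03079678,  0.03960827, -0.01189913]), 'gripper_force': 0.0, 'opening': 0.09306324645098063}
```

View pics/side0.png

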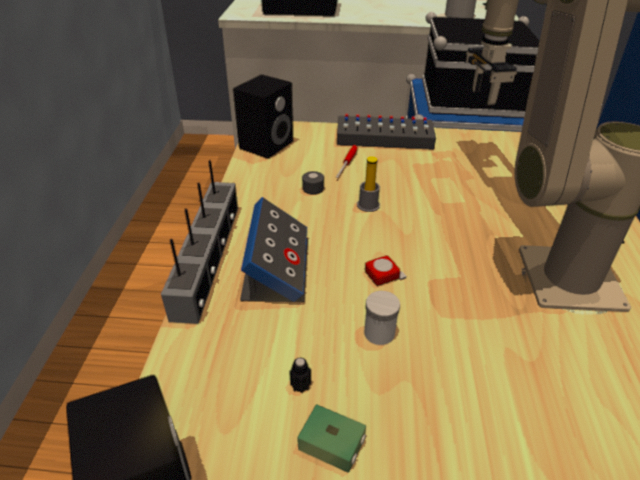

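View pics/top0.png

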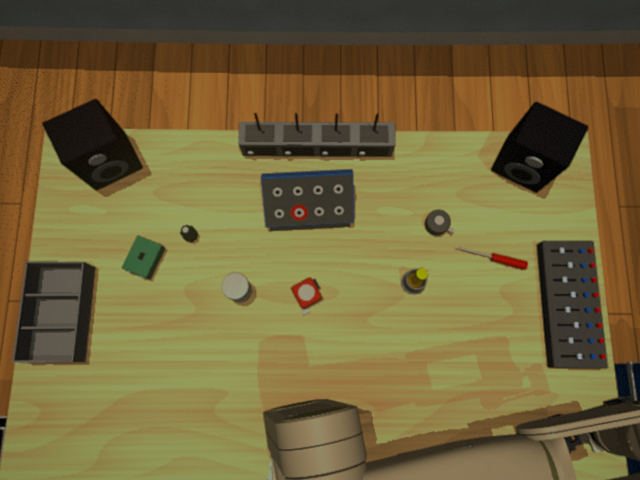

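The side view shows the torch at about (371,175), the holder rim at (369,188) and the red ring at (292,257). In the top view the torch tail is at (422,274) and the ring at (299,212). Next I'll measure both.

```bash
python3 - <<'E'
from h import *
for n in('side','top'):
    z=np.load(f'{n}0.npz'); im,W=z['im'],z['W']
    hsv=cv2.cvtColor(im,cv2.COLOR_BGR2HSV); H,S,V=cv2.split(hsv)
    box=np.zeros((480,640),bool)
    if n=='side': box[150:215,350:390]=1; rb=(slice(245,270),slice(280,305)); pb=(slice(205,300),slice(245,310))
    else: box[260:300,395:435]=1; rb=(slice(202,222),slice(288,310)); pb=(slice(172,228),slice(265,352))
    m=box&(H>20)&(H<35)&(S>200)&(V>100)
    P=W[m]; print(n,'yellow',m.sum(),np.nanmin(P,0).round(4),np.nanmax(P,0).round(4))
    t=P[P[:,2]>0.150]; print(' tail top',len(t),np.median(t,0).round(4),t.min(0).round(4),t.max(0).round(4))
    for a,b in((.075,.1),(.1,.125),(.125,.15)):
        s=P[(P[:,2]>a)&(P[:,2]<b)]
        if len(s)>5:
            # circle fit with r=15mm
            from scipy.optimize import least_squares
            f=least_squares(lambda c:np.hypot(s[:,0]-c[0],s[:,1]-c[1])-.015,s[:,:2].mean(0)+(0,-.01) if n=='side' else s[:,:2].mean(0)+(.01,-.01),loss='soft_l1',f_scale=.002)
            print('  slice',a,len(s),f.x.round(4),(f.cost/len(s))**.5)
    # holder points
    hb=box&(S<90); Q=W[hb]; Q=Q[(Q[:,2]>.02)&(Q[:,2]<.075)]
    print(' holder',len(Q),Q.min(0).round(4),Q.max(0).round(4),np.median(Q,0).round(4))
    rm=np.zeros((480,640),bool); rm[rb]=1
    rm&=((H<8)|(H>172))&(S>140)
    c=cv2.findContours(rm.astype('u1').astype(np.uint8) if 0 else rm.astype(np.uint8),cv2.RETR_EXTERNAL,cv2.CHAIN_APPROX_NONE)[0]
    c=max(c,key=cv2.contourArea); e=cv2.fitEllipse(c); print(' ring ellipse',e)
    q=W[rm]; print(' ring pts',rm.sum(),np.nanmean(q,0).round(4),((np.nanmin(q,0)+np.nanmax(q,0))/2).round(4))
    pm=np.zeros((480,640),bool); pm[pb]=1
    Q=W[pm]; Q=Q[np.isfinite(Q[:,2])]
    n0=np.array([-np.sin(.698),0,np.cos(.698)]); c0=np.nanmean(q,0)
    for it in range(5):
        k=abs((Q-c0)@n0)<(.012 if it==0 else .005)
        cc=Q[k].mean(0); n0=np.linalg.svd(Q[k]-cc,full_matrices=False)[2][2]; n0*=np.sign(n0[2]); c0=cc
    print(' plane',k.sum(),n0.round(4),np.degrees(np.arccos(n0[2])),'yaw',np.degrees(np.arctan2(-n0[1],-n0[0])),'ring dist',(np.nanmean(q,0)-cc)@n0)
E
```

```text
side yellow 267 [ 0.4928 -0.2833  0.0572] [ 0.5184 -0.2494  0.1575]
 tail top 49 [ 0.5046 -0.2659  0.1551] [ 0.4935 -0.2833  0.1509] [ 0.5183 -0.2519  0.1575]
  slice 0.075 65 [ 0.5039 -0.2703] 0.0012458259060872286
  slice 0.1 63 [ 0.504  -0.2704] 0.0012140631413038896
  slice 0.125 51 [ 0.5039 -0.2703] 0.0013172122482245894
 holder 282 [ 0.4803 -0.2913  0.0201] [ 0.5323 -0.2336  0.0677] [ 0.5068 -0.2471  0.0464]
 ring ellipse ((291.27630615234375, 255.92495727539062), (11.658792495727539, 20.04062843322754), 135.6209259033203)
 ring pts 147 [0.6905 0.0496 0.0657] [0.6905 0.048  0.0653]
 plane 3652 [-0.6386 -0.0348  0.7688] 39.75667928622454 yaw 3.1162611855360116 ring dist 0.0006438349896773275
top yellow 110 [ 0.4913 -0.2815  0.0398] [ 0.5201 -0.254   0.1624]
 tail top 92 [ 0.5084 -0.2698  0.1546] [ 0.4941 -0.2815  0.15  ] [ 0.5201 -0.2554  0.1624]
 holder 127 [ 0.4806 -0.3001  0.0215] [ 0.5375 -0.2426  0.0716] [ 0.4972 -0.2612  0.0587]
 ring ellipse ((298.783447265625, 212.05322265625), (15.971208572387695, 17.36151885986328), 88.4132080078125)
 ring pts 171 [0.6926 0.048  0.0642] [0.6925 0.0488 0.0656]
 plane 3809 [-0.6406 -0.0386  0.7669] 39.924018647904106 yaw 3.452547817221637 ring dist 0.0004932031830221676
```

```bash
cat >> h.py <<'E'
def ray(n,u,v,z):
    p=camera_params(n); K=np.array([[p['fx'],0,p['cx']],[0,p['fy'],p['cy']],[0,0,1]])
    s=cv2.undistortPoints(np.array([[[u,v]]],float),K,np.array([p['k1'],0,0,0.]))[0,0]
    d=R.from_rotvec(p['rotation']).as_matrix()@[s[0],-s[1],-1]
    o=np.array(p['position']); return o+d*(z-o[2])/d[2]
def rel(p0,r0,p1,r1):
    "shift and turn in tool axes from pose 0 to pose 1"
    A=R.from_rotvec(r0); B=R.from_rotvec(r1) if np.shape(r1)==(3,) else R.from_matrix(r1)
    return A.inv().apply(np.array(p1)-p0).round(4),(A.inv()*B).as_rotvec().round(4)
def tool(z,yh):
    "rotation with given z, y axis towards heading yh (made square to z)"
    z=np.array(z)/np.linalg.norm(z); y=np.array([np.cos(yh),np.sin(yh),0]); y-=z*(y@z); y/=np.linalg.norm(y)
    return np.stack([np.cross(y,z),y,z],1)
E
python3 - <<'E'
from h import *
print(ray('side',291.28,255.92,.064),ray('top',298.78,212.05,.064))
s=read_state()
print(rel(s['tool_pos'],s['orientation'],[.506,-.2695,s['tool_pos'][2]],tool([0,0,-1],-.489)))
E
```

```text
[0.6903044  0.04743735 0.064     ] [0.69264759 0.04799925 0.064     ]
(array([ 4.134e-01, -2.027e-01,  4.000e-04]), array([-1.50e-03, -8.00e-04, -8.06e-01]))
```

Emit:
carry_out --targets '[{"hand": 100,"x": 0.03,"y": -0.015,"az": -0.06},{"hand": 100,"x": 0.085,"y": -0.042,"az": -0.17},{"hand": 100,"x": 0.145,"y": -0.071,"az": -0.29},{"hand": 100,"x": 0.205,"y": -0.1,"az": -0.41},{"hand": 100,"x": 0.265,"y": -0.13,"az": -0.53},{"hand": 100,"x": 0.325,"y": -0.159,"az": -0.65},{"hand": 100,"x": 0.38,"y": -0.186,"az": -0.75},{"hand": 100,"x": 0.413,"y": -0.203,"az": -0.806}]'

```text
schema error: expected keys hand, x, y, z, ax, ay, az
```

Emit:
carry_out --targets '[{"hand": 100},{"hand": 100},{"hand": 100}]'

```text
schema error: expected keys hand, x, y, z, ax, ay, az
```

Emit:
carry_out --targets '[{"hand": 100,"x": 0.03,"y": -0.015,"z": 0,"ax": 0,"ay": 0,"az": -0.06},{"hand": 100,"x": 0.085,"y": -0.042,"z": 0,"ax": 0,"ay": 0,"az": -0.17},{"hand": 100,"x": 0.145,"y": -0.071,"z": 0,"ax": 0,"ay": 0,"az": -0.29},{"hand": 100,"x": 0.205,"y": -0.1,"z": 0,"ax": 0,"ay": 0,"az": -0.41},{"hand": 100,"x": 0.265,"y": -0.13,"z": 0,"ax": 0,"ay": 0,"az": -0.53},{"hand": 100,"x": 0.325,"y": -0.159,"z": 0,"ax": 0,"ay": 0,"az": -0.65},{"hand": 100,"x": 0.38,"y": -0.186,"z": 0,"ax": 0,"ay": 0,"az": -0.75},{"hand": 100,"x": 0.413,"y": -0.203,"z": 0,"ax": 0,"ay": 0,"az": -0.806}]'

```text
t: 1.1
tool_pos: [0.5069, -0.2675, 0.4043]
orientation: [-2.69, -1.622, 0.0]
force: [-0.1, -0.2, -1.2]
opening: 0.093
gripper_force: 0.0
```

Emit:
carry_out --targets '[{"hand": 100,"x": 0,"y": 0,"z": 0,"ax": 0,"ay": 0,"az": 0},{"hand": 100,"x": 0,"y": 0,"z": 0,"ax": 0,"ay": 0,"az": 0},{"hand": 100,"x": 0,"y": 0,"z": 0,"ax": 0,"ay": 0,"az": 0}]'

```text
t: 1.48
tool_pos: [0.5047, -0.2705, 0.4045]
orientation: [-2.694, -1.615, 0.001]
force: [-0.0, 0.5, 0.3]
opening: 0.0932
gripper_force: 0.0
```

```bash
python3 - <<'E'
from h import *
s=read_state(); print(s['q'],s['tool_pos'],s['orientation'],s['t'],s['force'])
print(rel(s['tool_pos'],s['orientation'],[.506,-.2695,.283],tool([0,0,-1],-.489)))
im,W=cloud('side'); cv2.imwrite('pics/side1.png',im[60:300,240:560].repeat(2,0).repeat(2,1))
E
```

```text
[-5.81502710e-01  5.70314404e-02  1.56655866e+00 -2.94389956e-04
  1.51850849e+00 -9.05016323e-02] [ 0.5046738  -0.27052812  0.40452625] [-2.69444274e+00 -1.61478217e+00  7.61102494e-04] 1.475 [-0.03904791  0.46274322  0.30989409]
(array([0.0016, 0.0007, 0.1215]), array([-0.0005,  0.0002, -0.002 ]))
```

View pics/side1.png

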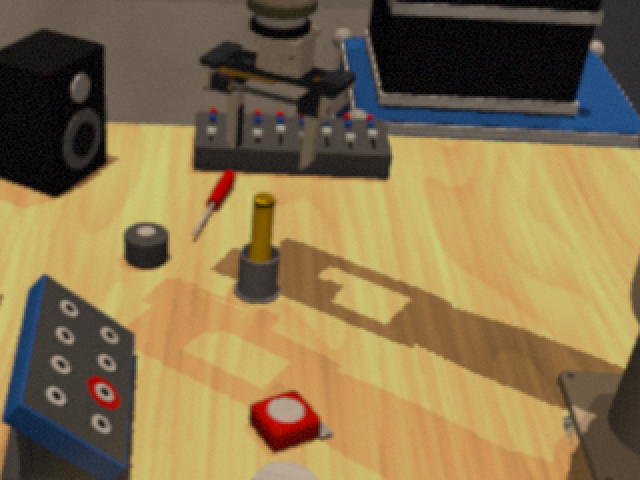

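The open fingers hang directly above the torch, at about (262,120) in the crop, and nothing is in the way. I'll go straight down.

Emit:
carry_out --targets '[{"hand": 100,"x": 0.001,"y": 0,"z": 0.02,"ax": 0,"ay": 0,"az": 0},{"hand": 100,"x": 0.0015,"y": 0.0005,"z": 0.05,"ax": 0,"ay": 0,"az": 0},{"hand": 100,"x": 0.0015,"y": 0.0005,"z": 0.08,"ax": 0,"ay": 0,"az": 0},{"hand": 100,"x": 0.0015,"y": 0.0005,"z": 0.105,"ax": 0,"ay": 0,"az": 0},{"hand": 100,"x": 0.0015,"y": 0.0005,"z": 0.1215,"ax": 0,"ay": 0,"az": 0},{"hand": 100,"x": 0.0015,"y": 0.0005,"z": 0.1215,"ax": 0,"ay": 0,"az": 0}]'

```text
t: 2.28
tool_pos: [0.5058, -0.2682, 0.2811]
orientation: [-2.691, -1.615, 0.002]
force: [-0.3, 0.8, -0.7]
opening: 0.0929
gripper_force: 0.0
```

Emit:
carry_out --newtons 35 --targets '[{"hand": 60,"x": 0,"y": 0,"z": 0,"ax": 0,"ay": 0,"az": 0},{"hand": 45,"x": 0,"y": 0,"z": 0,"ax": 0,"ay": 0,"az": 0},{"hand": 38,"x": 0,"y": 0,"z": 0,"ax": 0,"ay": 0,"az": 0},{"hand": 30,"x": 0,"y": 0,"z": 0,"ax": 0,"ay": 0,"az": 0},{"hand": 10,"x": 0,"y": 0,"z": 0,"ax": 0,"ay": 0,"az": 0},{"hand": 0,"x": 0,"y": 0,"z": 0,"ax": 0,"ay": 0,"az": 0},{"hand": 0,"x": 0,"y": 0,"z": 0,"ax": 0,"ay": 0,"az": 0},{"hand": 0,"x": 0,"y": 0,"z": 0,"ax": 0,"ay": 0,"az": 0}]'

```text
t: 3.28
tool_pos: [0.5067, -0.2684, 0.2831]
orientation: [2.693, 1.618, 0.0]
force: [0.6, -0.2, -1.2]
opening: 0.0293
gripper_force: 35.0
```

Emit:
carry_out --targets '[{"hand": 0,"x": 0,"y": 0,"z": -0.005,"ax": 0,"ay": 0,"az": 0},{"hand": 0,"x": 0,"y": 0,"z": -0.02,"ax": 0,"ay": 0,"az": 0},{"hand": 0,"x": 0,"y": 0,"z": -0.045,"ax": 0,"ay": 0,"az": 0},{"hand": 0,"x": 0,"y": 0,"z": -0.075,"ax": 0,"ay": 0,"az": 0},{"hand": 0,"x": 0,"y": 0,"z": -0.105,"ax": 0,"ay": 0,"az": 0},{"hand": 0,"x": 0,"y": 0,"z": -0.13,"ax": 0,"ay": 0,"az": 0},{"hand": 0,"x": 0,"y": 0,"z": -0.145,"ax": 0,"ay": 0,"az": 0},{"hand": 0,"x": 0,"y": 0,"z": -0.15,"ax": 0,"ay": 0,"az": 0}]'

```text
t: 4.28
tool_pos: [0.5067, -0.2684, 0.4344]
orientation: [2.692, 1.617, 0.001]
force: [0.2, 0.5, -1.2]
opening: 0.0293
gripper_force: 35.0
```

```bash
python3 - <<'E'
from h import *
im,W=cloud('side'); cv2.imwrite('pics/side2.png',im[60:300,240:560].repeat(2,0).repeat(2,1))
s=read_state(); print(s['tool_pos'],s['orientation'],s['t'],s['force'],s['opening'])
A=R.from_rotvec(s['orientation'])
H,S,V=cv2.split(cv2.cvtColor(im,cv2.COLOR_BGR2HSV))
m=np.zeros((480,640),bool); m[60:240,330:420]=1; m&=(H>20)&(H<35)&(S>200)&(V>60)
L=A.inv().apply(W[m]-s['tool_pos']); L=L[(L[:,2]>.1)&(L[:,2]<.4)&(abs(L[:,:2]).max(1)<.06)]
print(len(L),L.min(0),L.max(0))
n=np.array([-np.sin(.6981)*np.cos(.0576),-np.sin(.6981)*np.sin(.0576),np.cos(.6981)])
sock=np.array([.6915,.0480,.064]); tp=sock+n*(.11+.110+.167)
print('final tcp',tp,rel(s['tool_pos'],s['orientation'],tp,tool(-n,.0576)))
E
```

```text
[ 0.50668629 -0.26841957  0.43411425] [2.69260289e+00 1.61734370e+00 5.88743228e-04] 4.325 [ 0.10576388 -0.1345765  -1.11315124] 0.029362488402321713
524 [-0.01380928 -0.02389858  0.12576636] [0.02545022 0.0168016  0.27039325]
final tcp [0.44316312 0.03367996 0.36046709] (array([ 0.2369, -0.198 ,  0.0735]), array([-0.6797,  0.1909, -0.5239]))
```

View pics/side2.png

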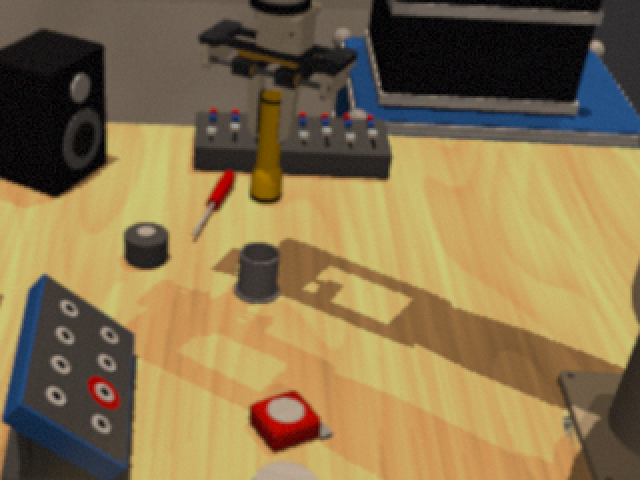

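The torch is out of the holder and hangs straight in the fingers, at (267,150) in the crop. The holder, at (259,270), hasn't moved. Now I'll swing and tilt it in two halves.

Emit:
carry_out --targets '[{"hand": 0,"x": 0.006,"y": -0.005,"z": 0.002,"ax": -0.017,"ay": 0.005,"az": -0.013},{"hand": 0,"x": 0.02,"y": -0.017,"z": 0.006,"ax": -0.058,"ay": 0.016,"az": -0.045},{"hand": 0,"x": 0.04,"y": -0.033,"z": 0.012,"ax": -0.115,"ay": 0.032,"az": -0.089},{"hand": 0,"x": 0.06,"y": -0.05,"z": 0.019,"ax": -0.173,"ay": 0.048,"az": -0.133},{"hand": 0,"x": 0.08,"y": -0.067,"z": 0.025,"ax": -0.23,"ay": 0.064,"az": -0.178},{"hand": 0,"x": 0.1,"y": -0.084,"z": 0.031,"ax": -0.288,"ay": 0.081,"az": -0.222},{"hand": 0,"x": 0.113,"y": -0.095,"z": 0.035,"ax": -0.326,"ay": 0.091,"az": -0.251},{"hand": 0,"x": 0.118,"y": -0.099,"z": 0.037,"ax": -0.34,"ay": 0.095,"az": -0.262}]'

```text
t: 5.32
tool_pos: [0.4739, -0.1165, 0.3946]
orientation: [2.249, 1.796, 0.372]
force: [0.6, -0.8, -1.0]
opening: 0.0293
gripper_force: 35.0
```

```bash
python3 - <<'E'
from h import *
s=read_state(); print(s['q'],s['tool_pos'],s['t'],s['force'],s['opening'])
n=np.array([-np.sin(.6981)*np.cos(.0576),-np.sin(.6981)*np.sin(.0576),np.cos(.6981)])
sock=np.array([.6915,.0480,.064]); tp=sock+n*(.12+.110+.167)
print('final tcp',tp,rel(s['tool_pos'],s['orientation'],tp,tool(-n,.0576)))
E
```

```text
[-0.38721633 -0.3583501   1.97972462  0.11212052  1.18670608 -0.18910701] [ 0.47390636 -0.11653015  0.39455392] 5.325 [ 0.64517512 -0.81235523 -1.03301271] 0.029331830031243483
final tcp [0.43674615 0.03330993 0.36812773] (array([ 0.1371, -0.0754,  0.0079]), array([-0.3417,  0.0942, -0.2608]))
```

Emit:
carry_out --targets '[{"hand": 0,"x": 0.01,"y": -0.006,"z": 0.001,"ax": -0.025,"ay": 0.007,"az": -0.02},{"hand": 0,"x": 0.03,"y": -0.016,"z": 0.002,"ax": -0.073,"ay": 0.02,"az": -0.056},{"hand": 0,"x": 0.05,"y": -0.027,"z": 0.003,"ax": -0.124,"ay": 0.034,"az": -0.095},{"hand": 0,"x": 0.07,"y": -0.038,"z": 0.004,"ax": -0.174,"ay": 0.048,"az": -0.133},{"hand": 0,"x": 0.083,"y": -0.046,"z": 0.005,"ax": -0.207,"ay": 0.057,"az": -0.158},{"hand": 0,"x": 0.088,"y": -0.049,"z": 0.005,"ax": -0.22,"ay": 0.06,"az": -0.167}]'

```text
t: 6.08
tool_pos: [0.4501, -0.0208, 0.3787]
orientation: [1.943, 1.854, 0.578]
force: [0.3, 0.1, -1.6]
opening: 0.0294
gripper_force: 35.0
```

```bash
python3 - <<'E'
from h import *
s=read_state(); print(s['q'],s['tool_pos'],s['t'],s['force'],s['opening'])
n=np.array([-np.sin(.6981)*np.cos(.0576),-np.sin(.6981)*np.sin(.0576),np.cos(.6981)])
sock=np.array([.6915,.0480,.064]); tp=sock+n*(.115+.110+.167)
print('final tcp',tp,rel(s['tool_pos'],s['orientation'],tp,tool(-n,.0576)))
E
```

```text
[-0.20941619 -0.59823501  2.20972436  0.14009174  0.968126   -0.20883473] [ 0.45010052 -0.02081306  0.37865267] 6.075 [ 0.27276175  0.14016969 -1.61148598] 0.029360922382508516
final tcp [0.43995464 0.03349494 0.36429741] (array([ 0.0535, -0.0189,  0.0066]), array([-0.1203,  0.0355, -0.0936]))
```

Emit:
carry_out --targets '[{"hand": 0,"x": 0.005,"y": -0.002,"z": 0.001,"ax": -0.012,"ay": 0.004,"az": -0.009},{"hand": 0,"x": 0.017,"y": -0.006,"z": 0.002,"ax": -0.038,"ay": 0.011,"az": -0.03},{"hand": 0,"x": 0.03,"y": -0.011,"z": 0.004,"ax": -0.068,"ay": 0.02,"az": -0.053},{"hand": 0,"x": 0.042,"y": -0.015,"z": 0.005,"ax": -0.095,"ay": 0.028,"az": -0.074},{"hand": 0,"x": 0.05,"y": -0.018,"z": 0.006,"ax": -0.113,"ay": 0.033,"az": -0.088},{"hand": 0,"x": 0.0535,"y": -0.019,"z": 0.0065,"ax": -0.12,"ay": 0.0355,"az": -0.0935},{"hand": 0,"x": 0.0535,"y": -0.019,"z": 0.0065,"ax": -0.12,"ay": 0.0355,"az": -0.0935},{"hand": 0,"x": 0.0535,"y": -0.019,"z": 0.0065,"ax": -0.12,"ay": 0.0355,"az": -0.0935}]'

```text
t: 7.08
tool_pos: [0.4403, 0.0328, 0.3649]
orientation: [1.772, 1.874, 0.682]
force: [-0.4, 0.2, -1.6]
opening: 0.0296
gripper_force: 35.0
```

```bash
python3 - <<'E'
from h import *
s=read_state(); print(s['q'],s['tool_pos'],s['t'],s['force'],s['opening'])
A=R.from_rotvec(s['orientation']).as_matrix(); print('tool -z',-A[:,2])
n=np.array([-np.sin(.6981)*np.cos(.0576),-np.sin(.6981)*np.sin(.0576),np.cos(.6981)])
sock=np.array([.6915,.0480,.064]); tp=sock+n*(.11+.110+.167)
print('rem',rel(s['tool_pos'],s['orientation'],tp,tool(-n,.0576)))
from scipy.optimize import least_squares
for nm in('side','top'):
    im,W=cloud(nm); np.savez(f'{nm}3.npz',im=im,W=W); cv2.imwrite(f'pics/{nm}3.png',cv2.resize(im[130:330,180:440] if nm=='side' else im[150:330,220:420],None,fx=3,fy=3))
    H,S,V=cv2.split(cv2.cvtColor(im,cv2.COLOR_BGR2HSV))
    m=(H>20)&(H<35)&(S>180)&(V>50)
    L=(W[m]-s['tool_pos'])@A; k=(L[:,2]>.1)&(L[:,2]<.3)&(abs(L[:,:2]).max(1)<.04); L=L[k]
    print(nm,len(L), 'z range',np.percentile(L[:,2],[1,50,99]).round(4))
    B=L[(L[:,2]>.185)&(L[:,2]<.225)]; Hd=L[(L[:,2]>.246)&(L[:,2]<.277)]
    for nmq,Q,r in(('barrel',B,.015),('head',Hd,.022)):
        if len(Q)>15:
            f=least_squares(lambda c:np.hypot(Q[:,0]-c[0],Q[:,1]-c[1])-r,Q[:,:2].mean(0)*.3,loss='soft_l1',f_scale=.002); print(nmq,len(Q),Q[:,2].mean(),f.x.round(4),(f.cost/len(Q))**.5)
E
```

```text
[-0.08017907 -0.68942814  2.31416041  0.11904686  0.82742218 -0.18535134] [0.44030728 0.0327708  0.364901  ] 7.075 [-0.37983662  0.19791197 -1.6481077 ] 0.02963839081847525
tool -z [-0.64134311 -0.03618318  0.76640054]
rem (array([ 0.0007, -0.0006,  0.0053]), array([-0.0005,  0.0008, -0.0013]))
side 833 z range [0.1254 0.2117 0.2736]
barrel 203 0.20493936469191665 [-0.0014 -0.0026] 0.00099280753791017
head 185 0.2591159816066046 [-0.0014 -0.003 ] 0.0009411042412883463
top 80 z range [0.2384 0.2581 0.2733]
head 62 0.25975557156432644 [-0.002   0.0001] 0.0007238237946457412
```

View pics/side3.png

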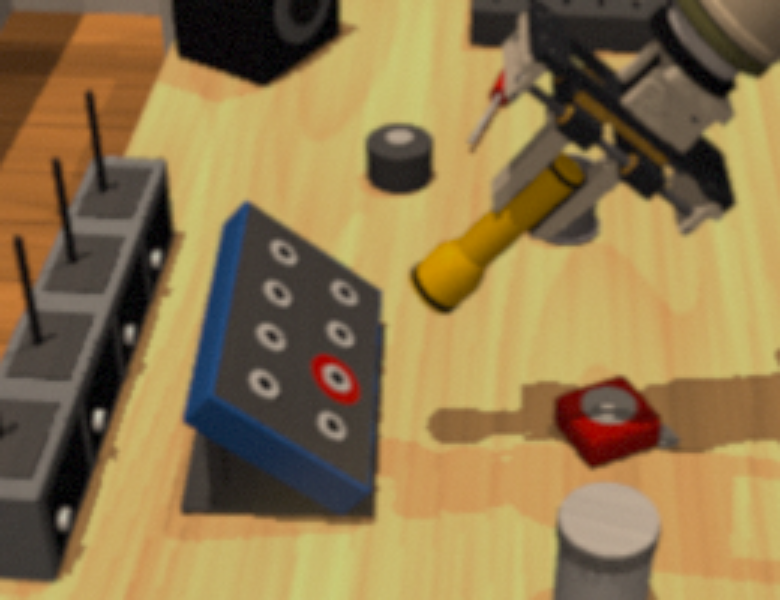

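View pics/top3.png

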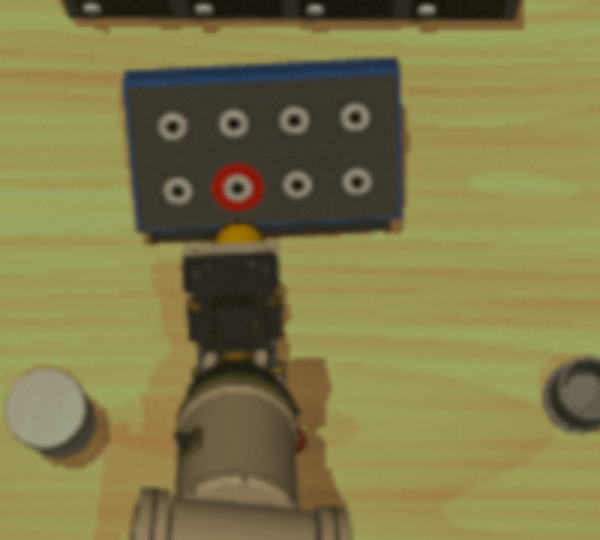

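Both views show the torch tilted with its lens, at (433,290) in the side crop, facing the red ring at (336,378). In the top crop the head at (238,235) lines up with the ring at (238,188). It needs only a small correction of 2 mm sideways and 5.5 mm closer, then time to settle.

Emit:
carry_out --targets '[{"hand": 0,"x": 0.001,"y": 0.0003,"z": 0.002,"ax": 0,"ay": 0,"az": 0},{"hand": 0,"x": 0.002,"y": 0.0005,"z": 0.004,"ax": 0,"ay": 0,"az": 0},{"hand": 0,"x": 0.002,"y": 0.0005,"z": 0.0055,"ax": 0,"ay": 0,"az": 0},{"hand": 0,"x": 0.002,"y": 0.0005,"z": 0.0055,"ax": 0,"ay": 0,"az": 0},{"hand": 0,"x": 0.002,"y": 0.0005,"z": 0.0055,"ax": 0,"ay": 0,"az": 0},{"hand": 0,"x": 0.002,"y": 0.0005,"z": 0.0055,"ax": 0,"ay": 0,"az": 0},{"hand": 0,"x": 0.002,"y": 0.0005,"z": 0.0055,"ax": 0,"ay": 0,"az": 0},{"hand": 0,"x": 0.002,"y": 0.0005,"z": 0.0055,"ax": 0,"ay": 0,"az": 0}]'

```text
t: 8.18
tool_pos: [0.444, 0.0352, 0.3609]
orientation: [1.772, 1.874, 0.682]
force: [-0.4, -0.2, -2.3]
opening: 0.0299
gripper_force: 35.0
```

```bash
python3 - <<'E'
from h import *
s=read_state(); A=R.from_rotvec(s['orientation']).as_matrix()
print(s['t'],abs(s['dq']).max(),s['opening'],-A[:,2])
for nm,sk in(('side',[.6903,.0474,.064]),('top',[.6926,.048,.064])):
    im,W=cloud(nm); H,S,V=cv2.split(cv2.cvtColor(im,cv2.COLOR_BGR2HSV))
    L=(W[(H>20)&(H<35)&(S>180)&(V>50)]-s['tool_pos'])@A; L=L[(L[:,2]>.1)&(L[:,2]<.3)&(abs(L[:,:2]).max(1)<.04)]
    print(nm,'lens at',np.percentile(L[:,2],99),'socket in tool axes',(np.array(sk)-s['tool_pos'])@A)
E
```

```text
8.175 0.0019852179918416974 0.029864246687484736 [-0.64133512 -0.03648855  0.76639276]
side lens at 0.27293623585643 socket in tool axes [-0.00178964 -0.00170236  0.38594432]
top lens at 0.2738245589552257 socket in tool axes [-1.32039417e-03  8.33936081e-05  3.87441288e-01]
```

```bash
python3 -c "
from plant import robot
print(robot.close_job())"
```

```text
the job is handed in; nothing more can be done
None
```

The job is handed in: the arm is holding the torch still, square to the panel and aimed at the red-ringed socket to within about 1 mm, with the lens about 11 cm away; the arm touched nothing but the torch.

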